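# Pack the instrument cassette

### The arm

A 6-joint arm with a two-finger parallel gripper is mounted at the origin on the work surface. World frame = base frame: x ahead of the robot, y to its left, z up, the work surface at z = 0. Lengths are in m, angles in rad, forces in N, time in s.
With the tool pointing down it reaches from about 0.2 to 0.875 m from the base axis. Payload 3.4 kg.
Tool frame: the origin (TCP) lies at the very end of the fingers, on their centre line; the grasp point (between the pads) lies 19 mm behind it; z points along the fingers, y is the line along which they close (so a half turn about z gives the same grasp; the last joint's range is limited). The gripper opens to 94 mm and grips with 3 to 60 N. Pads are 16 mm wide; open, the fingers measure 119 mm over their backs; the gripper's body (75 mm by 177 mm) begins 78 mm behind the grasp point.
Start: joints at [0.991, 0.276, 1.505, -0, 1.361, -0.121], TCP at [0.255, 0.516, 0.205] pointing down, gripper open.
Joint ranges: [-2.89, 2.89], [-0.75, 2.08], [0.22, 2.7], [-1.18, 4.32], [0.11, 2.71], [-2.7, 2.7]. Speed limits (rad/s): [2.57, 2.57, 3.14, 3.14, 3.14, 3.14].

### API

Orientations are given as a 3x3 rotation matrix whose columns are the frame's x, y, z axes.
In Python, from rig import ctrl gives the robot as it stands.
- The arm moves only by the shell command python3 -m inch 'ROWS' [FORCE]. ROWS is JSON, a list of rows, each a list of 5 numbers: the shift along the tool's x, y, z normalised to -1 to 1, where 1 is 0.2 m, then the turn about the tool's z normalised to -1 to 1, where 1 is pi/2 rad, then the opening, from 0 (shut) to 1 (fully open). A call has 1 to 20 rows; each row is the pose to reach, as a shift and turn from the pose commanded when the call began, along the tool's axes at that moment; what a row does not reach only later rows make up. A row lasts 1/10 s, in which the tool goes at most 50 mm and 8.59 degrees, less where a joint would pass 70% of its speed; a pose out of reach is approached as far as the arm can. A call with a number of a shift or a turn outside -1 to 1 is refused whole. A call with a gripper value outside its range is refused whole. The fingers move at their own pace and stop on an object; FORCE is the grip in N (left out, the last holds). Time passes only in rows, so rows that repeat a pose let the fingers close. It gives the time, the measured TCP pose, the force, the opening and the grip force at its end, in the units of the state.
- ctrl.observe(): the state, without advancing time (a new reading comes with each control period).
- ctrl.get_image(name): name is "scene" or "top" or "wrist"; returns a dict with "pixels" (480x640x3 uint8, red, green, blue), "fx", "fy", "cx", "cy" (pixels), "R" (3x3) and "t" (3): a world point X has camera coordinates R X + t; the wrist camera has in their place "T_tool_cam" (4x4, takes a point from camera to tool coordinates, whose origin is the TCP and whose axes are the flange's). Camera axes: x right, y down, z forward; pixel columns grow to the right and rows downward; lengths in m; the calibration is good to about 2 mm. A picture is of the moment at which its call begins: read the wrist's pose just before it. There is no depth.
- ctrl.hand_in(): hands the job in; it is judged then, once.
The state is a dict: "clock": time; "joints": joint angles; "qd": joint speeds; "joint_torque": joint torques, N m; "eef_pos": TCP position; "tcp_rot": TCP orientation; "wrist_force": force on the tool from outside, world axes, zero at the start; "ft_torque": the same for the moment, N m; "width": opening from 0.0 (shut) to 1.0 (fully open); "gripper_force": force on a finger pad.
Only numpy, scipy, OpenCV 4.12 (cv2) and the standard library are available. Lean on these libraries where they do the work, as an engineer would, in place of code of your own. Each camera call takes 0.05 s, during which the arm holds its last target. There are 200 camera calls.

### The job

Two plaster casts have been left in the open instrument cassette: lift them out first and stand them teeth up on the floor of the blue work pan, setting them down rather than dropping them, because plaster chips. Then lay every hand instrument from the white mat in the cassette, each with its handle down in its own pair of facing rail notches, and swing the keeper bar across them until it clicks fully home in its catch. Leave everything else on the bench where it is.

Things in the scene. Friction and masses are not known exactly. Their poses are not given: they have to be found in the camera images.
- cassette: instrument cassette, fixed: open perforated steel tray 206 mm (x) by 180 mm (y), rim 20 mm high, floor 3 mm thick. Two dark notched silicone rails, 10 mm thick, run along y at x = -57 and +57 mm. An instrument lies along x, handle across both rails in two facing notches, its axis then 21 mm above the bench; the end walls leave it 9 mm play each way. Origin: centre of the underside, z up
- notch1 (a point): midway between the rails, on the line of the pair of notches at cassette y = -57 mm and at the height of their floors (16 mm above the bench). A notch has a floor 14 mm wide, 45 degree sides and teeth 12 mm high; pairs are 38 mm apart; each takes one instrument
- notch2 (a point): midway between the rails, on the line of the pair of notches at cassette y = -19 mm and at the height of their floors (16 mm above the bench). A notch has a floor 14 mm wide, 45 degree sides and teeth 12 mm high; pairs are 38 mm apart; each takes one instrument
- notch3 (a point): midway between the rails, on the line of the pair of notches at cassette y = 19 mm and at the height of their floors (16 mm above the bench). A notch has a floor 14 mm wide, 45 degree sides and teeth 12 mm high; pairs are 38 mm apart; each takes one instrument
- notch4 (a point): midway between the rails, on the line of the pair of notches at cassette y = 57 mm and at the height of their floors (16 mm above the bench). A notch has a floor 14 mm wide, 45 degree sides and teeth 12 mm high; pairs are 38 mm apart; each takes one instrument
- keeper (a joint): keeper bar's angle. 0 = shut: along the cassette's +y over the middle of the notches, against its stop, end held by a sprung ball catch. Grows as it opens, counter-clockwise from above, towards cassette -x: 1.57 = along -x, 1.75 = limit. Starts at 1.3 to 1.6, clear of the notches. Stays where left; the last 0.06 rad ride over the ball (about 3 N at the knob)
- keeper_knob (a point): top centre of the keeper bar's upright round knob: 14 mm diameter, 25 mm tall, from the bar's upper face (35 mm above the bench) to 60 mm; 155 mm from the hinge axis. The flat steel bar is 14 mm wide, 5 mm thick, 205 mm long, underside 30 mm above the bench, 4 mm clear of seated instruments
- keeper_hinge (a point): on the bar's upright hinge axis (cassette x = 0, y = -96 mm), 30 mm above the bench
- pan: work pan, fixed: open blue plastic tray 160 mm (x) by 230 mm (y), walls 38 mm high and 4 mm thick, floor 4 mm thick. Origin: centre of the underside, z up
- cast_upper: upper dental cast (palate filled in) of white plaster, pink gum ridge and ivory teeth on top: 48 mm front to back (x; flat back at +x, 22 mm wide flat front at -x), 62 mm wide (y), 37 mm high, the plain base being the lowest 22 mm; 130 g. Origin: centre of the underside, z up. Starts teeth up on the cassette floor between the rails, x within 0.1 rad of the cassette's x
- cast_lower: lower dental cast (horseshoe ridge, open in the middle) of white plaster, pink gum ridge and ivory teeth on top: 48 mm front to back (x; flat back at +x, 22 mm wide flat front at -x), 62 mm wide (y), 37 mm high, the plain base being the lowest 22 mm; 130 g. Origin: centre of the underside, z up. Starts teeth up on the cassette floor between the rails, x within 0.1 rad of the cassette's x
- wax_knife: wax knife: flat wooden handle, brass ferrule, broad flat steel blade 9 mm wide at the +x end; 176 mm long along its x; handle 10 x 10 mm, 132 mm long, thinner ends beyond it; 35 g, balanced at mid-length. Origin: mid-length on the handle axis. May go in either way round and on any side. Starts on the white mat (2 mm thick) or is absent (None)
- wax_spatula: wax spatula: flat wooden handle, brass ferrule, slim neck with a small leaf at +x and a little ball at the other end; 176 mm long along its x; handle 10 x 10 mm, 132 mm long, thinner ends beyond it; 35 g, balanced at mid-length. Origin: mid-length on the handle axis. May go in either way round and on any side. Starts on the white mat (2 mm thick) or is absent (None)
- carver: carver: all steel, eight-sided handle with dark grip rings, a narrow flat leaf at +x and a bead at the other end; 176 mm long along its x; handle 10 x 10 mm, 132 mm long, thinner ends beyond it; 35 g, balanced at mid-length. Origin: mid-length on the handle axis. May go in either way round and on any side. Starts on the white mat (2 mm thick) or is absent (None)
- probe: probe: all steel, eight-sided handle with dark grip rings, a thin wire point at each end; 176 mm long along its x; handle 10 x 10 mm, 132 mm long, thinner ends beyond it; 35 g, balanced at mid-length. Origin: mid-length on the handle axis. May go in either way round and on any side. Starts on the white mat (2 mm thick) or is absent (None)
- jar: bystander: glass jar with a white cap, 56 mm across, 75 mm high; origin under its centre
- wax_tin: bystander: flat round aluminium tin, 60 mm across, 23 mm high; origin under its centre
- impression_tray: bystander: steel impression tray with a stub handle, about 100 x 62 x 18 mm; origin under its centre
- bowl: bystander: black rubber mixing bowl, 110 mm across, 60 mm high; origin under its centre
- brush_mug: bystander: white ceramic mug with brushes, 66 mm across, about 200 mm high with the brushes; origin under its centre
- foil_box: bystander: small card box, 50 x 75 x 35 mm; origin under its centre
Things that resemble listed ones, but are neither listed nor needed, are in the scene too. What is shaped like the wax_knife but red is not meant.

How it is judged:
On the way, in this order (a step that is already met when the one before it is completed fails the run):
1. both casts stand teeth up on the floor of the work pan (x of cast_upper in the frame of pan between -0.06 and 0.06 m and y of cast_upper in the frame of pan between -0.095 and 0.095 m and z of cast_upper in the frame of pan between 0 and 0.008 m and angle between each of cast_upper, cast_lower's own z axis and vertical below 0.12 rad and x of cast_lower in the frame of pan between -0.06 and 0.06 m and y of cast_lower in the frame of pan between -0.095 and 0.095 m and z of cast_lower in the frame of pan between 0 and 0.008 m), for 0.2 s.
2. every instrument lies in a pair of notches and the keeper bar is shut over them in its catch (x of wax_knife in the frame of cassette between -0.02 and 0.02 m and y of wax_knife in the frame of cassette between -0.07 and 0.07 m and z of wax_knife in the frame of cassette between 0.018 and 0.0245 m and angle between the x axis of each of wax_knife, wax_spatula, carver, probe and the x axis of cassette, either way round below 0.1 rad and x of wax_spatula in the frame of cassette between -0.02 and 0.02 m and y of wax_spatula in the frame of cassette between -0.07 and 0.07 m and z of wax_spatula in the frame of cassette between 0.018 and 0.0245 m and x of carver in the frame of cassette between -0.02 and 0.02 m and y of carver in the frame of cassette between -0.07 and 0.07 m and z of carver in the frame of cassette between 0.018 and 0.0245 m and x of probe in the frame of cassette between -0.02 and 0.02 m and y of probe in the frame of cassette between -0.07 and 0.07 m and z of probe in the frame of cassette between 0.018 and 0.0245 m and value of joint keeper below 0.03 rad), for 0.2 s.
At the end, for the whole second after the job is handed in: Casts upright (0.12 rad) on the pan floor; every instrument present along the cassette x (0.1 rad), down in a pair of notches (origin 18 to 24.5 mm above the cassette origin, within 20 mm of mid-length); keeper bar within 0.03 rad of shut; all at rest (all of step 1 and all of step 2 and linear speed of each of cast_upper, cast_lower, wax_knife, wax_spatula, carver, probe below 0.03 m/s); the robot touches nothing.
It fails at once if the upper cast is dropped (falls freely faster than 0.7 m/s) (contact force between the fingers and cast_upper below 0.05 N and linear speed of cast_upper above 0.7 m/s).
It fails at once if the lower cast is dropped (falls freely faster than 0.7 m/s) (contact force between the fingers and cast_lower below 0.05 N and linear speed of cast_lower above 0.7 m/s).
It fails at once if a bystander is shifted more than 40 mm (distance of any of jar, wax_tin, impression_tray, bowl, brush_mug, foil_box from where it was at the start of the episode above 0.04 m).
Of wax_knife, wax_spatula, carver, probe only 3 to 4 are there at a start; the rules pass over those that are not, and their reading is None.
At some moment in a run one of wax_knife, wax_spatula, carver, probe may be knocked a few centimetres aside while the robot is not near it.
It also fails if it takes over 210 s, if anything falls off the work surface, if the arm or the gripper's body presses on something with over 40 N, if the wrist force passes 120 N, or if a joint passes its speed limit or range.

## Working session

There is one attempt and no reset: what is moved stays moved. The work goes in short steps, Python scripts to look and compute and a shell command to move; the robot and the scene stay as the last step left them, time stands still between calls to the robot, and variables do not carry over. Pictures are saved under pics/ and viewed, at most 16 in all, crops included, and the job is handed in when it is done.

```bash
ls; mkdir -p pics
cat > h.py <<'E'
import numpy as np, cv2
from rig import ctrl
def snap(n,f=None):
    s=ctrl.observe(); im=ctrl.get_image(n)
    im['s']=s
    if n=='wrist':
        T=np.eye(4);T[:3,:3]=np.array(s['tcp_rot']);T[:3,3]=s['eef_pos']
        W=np.linalg.inv(T@np.array(im['T_tool_cam'])); im['R']=W[:3,:3]; im['t']=W[:3,3]
    if f: cv2.imwrite('pics/'+f,cv2.cvtColor(im['pixels'],cv2.COLOR_RGB2BGR))
    return im
def ray(im,u,v,z):
    R=np.array(im['R']);t=np.array(im['t']);C=-R.T@t
    d=R.T@np.array([(u-im['cx'])/im['fx'],(v-im['cy'])/im['fy'],1])
    return C+d*(z-C[2])/d[2]
def proj(im,X):
    c=np.array(im['R'])@np.array(X)+np.array(im['t'])
    return np.array([im['fx']*c[0]/c[2]+im['cx'],im['fy']*c[1]/c[2]+im['cy']])
E
python3 - <<'E'
from h import *
a=snap('top','top0.png');b=snap('scene','scene0.png')
s=ctrl.observe();print(s['clock'],s['eef_pos'],np.round(s['tcp_rot'],3))
for i in(a,b):print(i['fx'],-np.array(i['R']).T@np.array(i['t']),np.round(i['R'],2))
E
```

```text
pics
0.1 [0.25438938 0.51513486 0.20471167] [[-0.897  0.443 -0.001]
 [ 0.443  0.897 -0.001]
 [ 0.    -0.002 -1.   ]]
572.7855388137177 [ 0.28696274 -0.00842587  1.41256832] [[ 0.   -1.    0.01]
 [-0.98 -0.   -0.18]
 [ 0.18 -0.01 -0.98]]
500.8191342592012 [ 1.21311271 -0.56541586  0.69066538] [[ 0.63  0.78  0.01]
 [ 0.46 -0.36 -0.81]
 [-0.62  0.51 -0.59]]
```

View pics/top0.png

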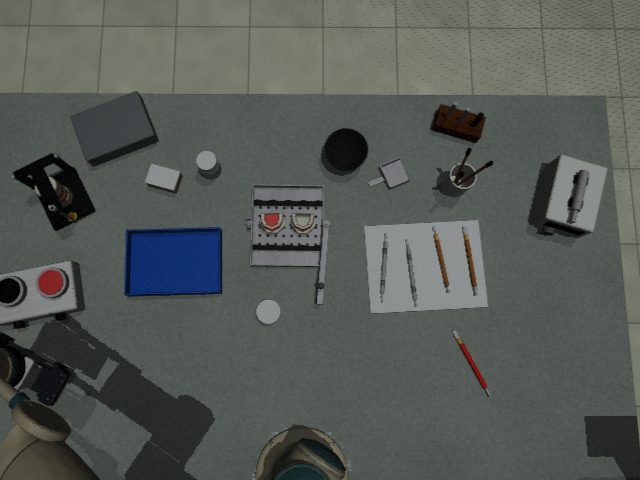

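View pics/scene0.png

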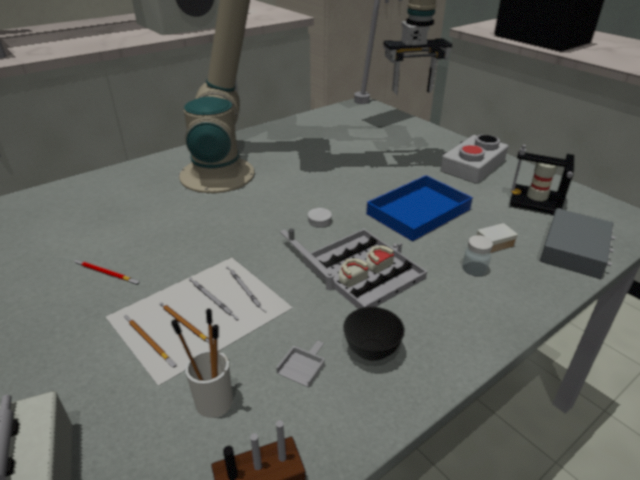

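The top view shows four instruments on the white mat: two steel at (384,268) and (410,272), two wooden at (441,260) and (470,260). The red knife lookalike at (470,362) is off the mat. The cassette is centred near (287,226), with the red-palate upper cast at (272,222) and the lower cast at (303,222). The keeper knob is near (320,287) and the pan near (173,262).

```bash
cat >> h.py <<'E'
def go(x,y,z,ydir=None):
    "print the shift (normalised) and turn to reach TCP x,y,z with tool y along the angle ydir (world, deg, mod 180)"
    s=ctrl.observe();R=np.array(s['tcp_rot']);d=R.T@(np.array([x,y,z])-s['eef_pos'])
    a=np.degrees(np.arctan2(R[1,1],R[0,1])); t=0
    if ydir is not None: t=-((ydir-a+90)%180-90)
    print('go',np.round(d/.2,3),'turn',round(t/90,3),'deg',round(t,1),'m',np.round(np.linalg.norm(d),3),'j6',round(s['joints'][5],2))
E
python3 - <<'E'
from h import *
a=snap('top')
for n,u,v,z in [('cass c',287.5,226,.02),('upper',272,222,.03),('lower',303,222,.03),('knob',320,287,.06),('hinge',325,224,.03),('pan',173,262,.038),('mat',425,267,.002)]:
    print(n,ray(a,u,v,z).round(3))
hsv=cv2.cvtColor(a['pixels'],cv2.COLOR_RGB2HSV)
m=cv2.inRange(hsv,(105,150,60),(130,255,255));c=max(cv2.findContours(m,0,2)[0],key=cv2.contourArea)
r=cv2.minAreaRect(c);print(r,ray(a,*r[0],.038))
p=ray(a,*r[0],.038)
go(.61,-.01,.36,0)
E
```

```text
cass c [0.589 0.038 0.02 ]
upper [0.597 0.076 0.03 ]
lower [ 0.597 -0.001  0.03 ]
knob [ 0.433 -0.042  0.06 ]
hinge [ 0.592 -0.055  0.03 ]
pan [0.496 0.314 0.038]
mat [ 0.49  -0.305  0.002]
((171.94952392578125, 260.6819763183594), (64.89163208007812, 97.71231079101562), 88.40885925292969) [0.49881459 0.31641794 0.038     ]
go [-2.757 -1.568 -0.774] turn 0.708 deg 63.7 m 0.653 j6 -0.12
```

```bash
python3 -m inch '[[-1,-0.55,-0.9,0,1],[-1,-0.55,-0.9,0,1],[-1,-0.55,-0.9,0,1],[-1,-0.55,-0.9,0,1],[-1,-0.55,-0.9,0,1],[-1,-0.55,-0.9,0,1]]'
python3 -m inch '[[-1,-0.55,0,0.7,1],[-1,-0.55,0,0.7,1],[-1,-0.55,0,0.7,1],[-1,-0.55,0,0.7,1],[-1,-0.55,0,0.7,1],[-1,-0.55,0,0.7,1],[-1,-0.55,0,0.7,1],[-1,-0.55,0,0.7,1]]'
python3 - <<'E'
from h import *
im=snap('wrist');print(np.array(im['T_tool_cam']).round(3),im['fx'])
go(.56,.04,.36,0); im=snap('wrist','w0.png')
for p in [(.59,.04,.02),(.59,-.055,.03)]:print(proj(im,p))
E
```

```text
clock: 0.75
eef_pos: [0.3862, 0.3266, 0.3872]
tcp_rot: [[-0.896, 0.444, 0.001], [0.444, 0.896, 0.0], [-0.001, 0.001, -1.0]]
wrist_force: [-0.5, 0.5, -0.1]
width: 0.998
gripper_force: 0.0
clock: 1.55
eef_pos: [0.516, 0.1406, 0.3849]
tcp_rot: [[-0.008, 1.0, -0.001], [1.0, 0.008, 0.0], [0.0, -0.001, -1.0]]
wrist_force: [0.2, -0.2, 0.2]
width: 0.997
gripper_force: 0.0
[[ 0.    -0.959 -0.282  0.082]
 [ 1.     0.    -0.     0.   ]
 [ 0.    -0.282  0.959 -0.179]
 [ 0.     0.     0.     1.   ]] 402.56551659263846
go [-0.506  0.216  0.125] turn 0.005 deg 0.5 m 0.113 j6 0.13
[365.87852843 257.09788708]
[363.80709399 320.70621708]
```

View pics/w0.png

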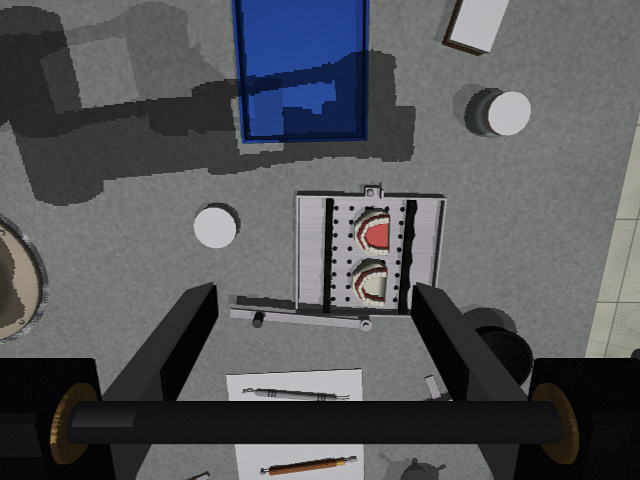

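The wrist view shows the cassette with corners (297,192) to (443,313), the upper cast at (373,233) and the lower at (370,283). The knob is at (258,319) and the hinge at (366,323). I'll move closer.

```bash
python3 -m inch '[[-0.22,0.37,0.7,0,0.8],[-0.22,0.37,0.7,0,0.8],[-0.22,0.37,0.7,0,0.8],[-0.22,0.37,0.7,0,0.8],[-0.22,0.37,0.7,0,0.8]]'
python3 - <<'E'
from h import *
im=snap('wrist','w1.png');print(im['s']['eef_pos'])
E
```

```text
clock: 2.15
eef_pos: [0.5896, 0.0977, 0.2432]
tcp_rot: [[-0.012, 1.0, -0.005], [1.0, 0.012, 0.0], [0.0, -0.005, -1.0]]
wrist_force: [-0.6, 0.8, 0.2]
width: 0.802
gripper_force: 0.0
[0.5896074  0.0977386  0.24321394]
```

View pics/w1.png

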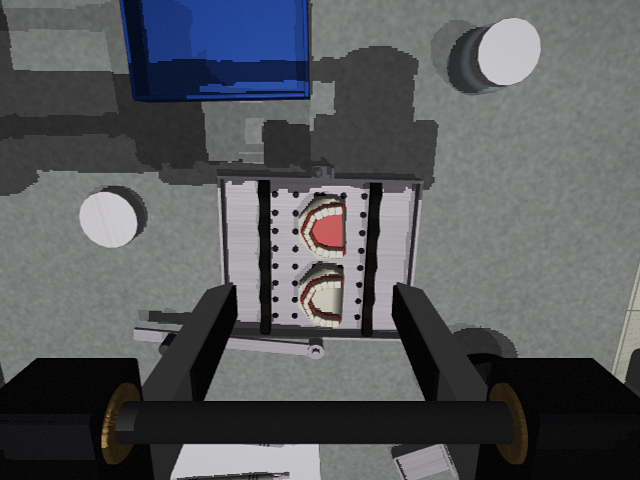

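The closer view shows the upper cast spanning u 299–346, v 193–258 and the lower u 298–343, v 262–327. Rails lie at u≈264 and u≈372. The hinge is at (316,351) and the knob around (168,343).

Run:
```python
from h import *
im=dict(snap('wrist'));hsv=cv2.cvtColor(im['pixels'],cv2.COLOR_RGB2HSV)
m=(cv2.inRange(hsv,(0,90,60),(8,255,255))|cv2.inRange(hsv,(172,90,60),(180,255,255)))
m[:185]=0;m[335:]=0;m[:,:280]=0;m[:,360:]=0
for n,(a,b) in dict(up=(185,260),lo=(260,335)).items():
    q=m.copy();q[:a]=0;q[b:]=0;v,u=np.where(q);print(n,u.min(),u.max(),v.min(),v.max())
    for e in [(u.min(),v[u==u.min()].mean()),(u.max(),(v.min()+v.max())/2),(u.mean(),v.min()),(u.mean(),v.max())]:print('  ',ray(im,*e,.031)[:2].round(4))
    # back edge line: right-most red pixel per row
    rows=[(y,u[v==y].max()) for y in range(v.min()+6,v.max()-5)]; print('  slope',np.polyfit(*np.array(rows).T,1)[0])
# dark rails / rim edges
for c in [(219,172),(423,180),(411,340),(224,337)]:print(ray(im,*c,.02)[:2].round(4))
g=hsv[...,2]
for y in (240,270): print(y,[ray(im,x,y,.028)[0].round(4) for x in np.where(np.abs(np.diff((g[y,230:400]<50).astype(int)))>0)[0]+230.5])
print('hinge',ray(im,316,351,.035).round(3))
cv2.imwrite('pics/w1c.png',cv2.resize(cv2.cvtColor(im['pixels'][170:350,200:440],cv2.COLOR_RGB2BGR),None,fx=3.2,fy=3.2,interpolation=2))
```

```text
up 299 343 204 254
   [0.5748 0.0753]
   [0.6192 0.078 ]
   [0.6002 0.1034]
   [0.6013 0.0513]
  slope 0.18097165991902767
lo 299 341 276 322
   [0.575  0.0012]
   [0.6196 0.0012]
   [0.5932 0.027 ]
   [ 0.594  -0.0262]
  slope 0.12436974789916168
[0.4945 0.1322]
[0.6984 0.1269]
[ 0.701 -0.053]
[ 0.4903 -0.0522]
240 [np.float64(0.5332), np.float64(0.5434), np.float64(0.6418), np.float64(0.6521)]
270 [np.float64(0.5323), np.float64(0.5439), np.float64(0.5826), np.float64(0.5921), np.float64(0.6361), np.float64(0.6371), np.float64(0.6413), np.float64(0.6528)]
hinge [ 0.594 -0.059  0.035]
```

View pics/w1c.png

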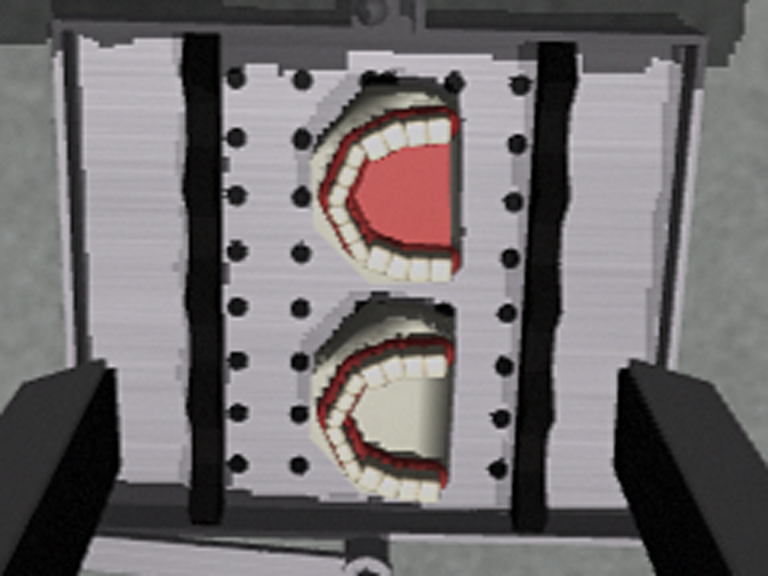

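The crop confirms the upper cast (palate filled pink) with its flat back at u≈460 and the lower (open horseshoe) with its back at u≈450. Both are within about 2° of square. I'll grip the upper across its front and back, with the fingers narrowed to clear the rails.

```bash
python3 -c "
from h import *
go(.5965,.077,.10,0);go(.5965,.077,.007,0)"
```

```text
go [-0.11   0.027  0.736] turn 0.008 deg 0.7 m 0.149 j6 0.04
go [-0.11   0.026  1.201] turn 0.008 deg 0.7 m 0.241 j6 0.04
```

```bash
python3 -m inch '[[-0.11,0.027,0.5,0.008,0.68],[-0.11,0.027,0.74,0.008,0.68],[-0.11,0.027,0.74,0.008,0.68],[-0.11,0.027,0.74,0.008,0.68],[-0.11,0.027,0.74,0.008,0.68]]' 20
python3 -c "
from h import *
go(.5965,.077,.007,0)"
```

```text
clock: 2.75
eef_pos: [0.5972, 0.0769, 0.1001]
tcp_rot: [[-0.0, 1.0, 0.003], [1.0, 0.0, 0.001], [0.001, 0.003, -1.0]]
wrist_force: [0.3, 0.1, 0.0]
width: 0.681
gripper_force: 0.0
go [ 0.    -0.005  0.465] turn 0.0 deg 0.0 m 0.093 j6 0.01
```

```bash
python3 -m inch '[[0,0,0.2,0,0.68],[0,0,0.35,0,0.68],[0,0,0.46,0,0.68],[0,0,0.46,0,0.68],[0,0,0.46,0,0.3],[0,0,0.46,0,0.3],[0,0,0.46,0,0.3],[0,0,0.46,0,0.3],[0,0,0.46,0,0.3],[0,0,0.46,0,0.3]]' 20
```

```text
clock: 3.75
eef_pos: [0.5981, 0.0765, 0.0085]
tcp_rot: [[0.0, 1.0, 0.005], [1.0, -0.0, 0.001], [0.001, 0.005, -1.0]]
wrist_force: [-0.7, -0.0, 7.0]
width: 0.511
gripper_force: 19.9
```

```bash
python3 -m inch '[[0,0,-0.1,0,0.3],[0,0,-0.3,0,0.3],[0,0,-0.55,0,0.3],[0,0,-0.55,0,0.3],[0.2,-0.07,-0.55,0,0.3],[0.4,-0.14,-0.55,0,0.3],[0.6,-0.2,-0.55,0,0.3],[0.73,-0.245,-0.55,0,0.3],[0.73,-0.245,-0.55,0,0.3]]'
python3 -m inch '[[0.2,-0.07,0,0,0.3],[0.4,-0.14,0,0,0.3],[0.6,-0.2,0,0,0.3],[0.72,-0.245,0,0,0.3],[0.72,-0.245,0,0,0.3],[0.72,-0.245,0,0,0.3]]'
python3 -c "
from h import *
im=snap('wrist','w2.png')
go(.499,.366,.0115,0)"
```

```text
clock: 4.65
eef_pos: [0.5455, 0.2254, 0.1157]
tcp_rot: [[-0.004, 1.0, -0.0], [1.0, 0.004, 0.002], [0.002, -0.0, -1.0]]
wrist_force: [-0.1, -0.5, -1.1]
width: 0.509
gripper_force: 19.9
clock: 5.25
eef_pos: [0.4984, 0.3655, 0.1154]
tcp_rot: [[-0.001, 1.0, 0.0], [1.0, 0.001, -0.001], [-0.001, 0.0, -1.0]]
wrist_force: [0.1, -0.8, -1.1]
width: 0.506
gripper_force: 19.9
go [0.006 0.002 0.519] turn -0.0 deg -0.0 m 0.104 j6 0.52
```

View pics/w2.png

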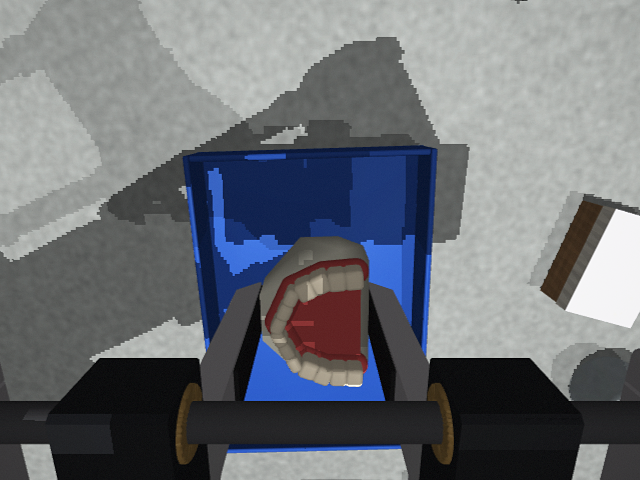

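The upper cast is held at (315,310), upright and clear of the pan walls at u≈195 and u≈432. I'll lower it gently.

```bash
python3 -m inch '[[0,0,0.2,0,0.3],[0,0,0.38,0,0.3],[0,0,0.46,0,0.3],[0,0,0.49,0,0.3],[0,0,0.51,0,0.3],[0,0,0.52,0,0.3],[0,0,0.525,0,0.3],[0,0,0.525,0,0.3]]'
```

```text
clock: 6.1
eef_pos: [0.4987, 0.3664, 0.0114]
tcp_rot: [[0.0, 1.0, 0.002], [1.0, -0.0, 0.001], [0.001, 0.002, -1.0]]
wrist_force: [0.1, -0.6, -1.7]
width: 0.51
gripper_force: 19.9
```

```bash
python3 -m inch '[[0,0,0.006,0,0.3],[0,0,0.012,0,0.3],[0,0,0.012,0,0.3]]'
```

```text
clock: 6.4
eef_pos: [0.4986, 0.3666, 0.0095]
tcp_rot: [[-0.0, 1.0, 0.002], [1.0, 0.0, 0.001], [0.001, 0.002, -1.0]]
wrist_force: [-0.9, -1.2, 5.0]
width: 0.511
gripper_force: 19.9
```

Contact. Next I open to 0.68, lift, and return for the lower cast at (0.597, 0.0005).

```bash
python3 -m inch '[[0,0,0,0,0.68],[0,0,0,0,0.68],[0,0,0,0,0.68],[0,0,-0.15,0,0.68],[0,0,-0.4,0,0.68],[0,0,-0.55,0,0.68],[-0.3,0.08,-0.55,0,0.68],[-0.6,0.16,-0.55,0,0.68],[-0.9,0.25,-0.55,0,0.68],[-0.9,0.25,-0.55,0,0.68]]'
python3 -m inch '[[-0.25,0.07,0,0,0.68],[-0.5,0.14,0,0,0.68],[-0.75,0.2,0,0,0.68],[-0.925,0.24,0,0,0.68],[-0.925,0.24,0,0,0.68],[-0.925,0.24,0,0,0.68]]'
python3 -c "
from h import *
go(.597,.0005,.0085,0)"
```

```text
clock: 7.4
eef_pos: [0.5485, 0.1836, 0.1182]
tcp_rot: [[0.001, 1.0, 0.0], [1.0, -0.001, -0.001], [-0.001, 0.0, -1.0]]
wrist_force: [0.7, 1.1, -0.5]
width: 0.675
gripper_force: 0.0
clock: 8.0
eef_pos: [0.5959, 0.0005, 0.1177]
tcp_rot: [[0.003, 1.0, -0.001], [1.0, -0.003, 0.001], [0.001, -0.001, -1.0]]
wrist_force: [-0.5, -0.1, -0.3]
width: 0.683
gripper_force: 0.0
go [-0.     0.006  0.546] turn -0.002 deg -0.1 m 0.109 j6 -0.11
```

```bash
python3 -m inch '[[0,0.005,0.2,0,0.68],[0,0.005,0.4,0,0.68],[0,0.005,0.545,0,0.68],[0,0.005,0.545,0,0.68],[0,0.005,0.545,0,0.3],[0,0.005,0.545,0,0.3],[0,0.005,0.545,0,0.3],[0,0.005,0.545,0,0.3],[0,0.005,0.545,0,0.3],[0,0.005,0.545,0,0.3]]' 20
python3 -m inch '[[0,0,-0.1,0,0.3],[0,0,-0.3,0,0.3],[0,0,-0.55,0,0.3],[0,0,-0.55,0,0.3],[0.2,-0.07,-0.55,0,0.3],[0.4,-0.14,-0.55,0,0.3],[0.6,-0.2,-0.55,0,0.3],[0.66,-0.245,-0.55,0,0.3],[0.66,-0.245,-0.55,0,0.3]]'
python3 -m inch '[[0.2,-0.07,0,0,0.3],[0.4,-0.14,0,0,0.3],[0.6,-0.245,0,0,0.3],[0.65,-0.245,0,0,0.3],[0.65,-0.245,0,0,0.3]]'
python3 -c "
from h import *
go(.499,.264,.0105,0)"
```

```text
clock: 9.0
eef_pos: [0.598, 0.0016, 0.0107]
tcp_rot: [[0.001, 1.0, 0.003], [1.0, -0.001, 0.001], [0.001, 0.003, -1.0]]
wrist_force: [-0.4, 1.9, 6.1]
width: 0.506
gripper_force: 20.0
clock: 9.9
eef_pos: [0.5463, 0.1343, 0.1186]
tcp_rot: [[-0.003, 1.0, -0.002], [1.0, 0.003, -0.0], [-0.0, -0.002, -1.0]]
wrist_force: [0.7, -0.9, -1.1]
width: 0.507
gripper_force: 20.0
clock: 10.4
eef_pos: [0.4999, 0.2632, 0.1189]
tcp_rot: [[-0.002, 1.0, 0.001], [1.0, 0.002, -0.001], [-0.001, 0.001, -1.0]]
wrist_force: [0.3, -0.1, -0.5]
width: 0.506
gripper_force: 20.0
go [ 0.005 -0.005  0.542] turn 0.001 deg 0.1 m 0.108 j6 0.36
```

```bash
python3 -m inch '[[0,0,0.2,0,0.3],[0,0,0.4,0,0.3],[0,0,0.49,0,0.3],[0,0,0.515,0,0.3],[0,0,0.525,0,0.3],[0,0,0.53,0,0.3],[0,0,0.535,0,0.3],[0,0,0.535,0,0.3]]'
```

```text
clock: 11.2
eef_pos: [0.4999, 0.2633, 0.013]
tcp_rot: [[0.0, 1.0, 0.002], [1.0, -0.0, 0.001], [0.001, 0.002, -1.0]]
wrist_force: [1.1, -1.0, -1.2]
width: 0.506
gripper_force: 20.0
```

```bash
python3 -m inch '[[0,0,0.005,0,0.3],[0,0,0.01,0,0.3],[0,0,0.01,0,0.3]]'
```

```text
clock: 11.5
eef_pos: [0.4997, 0.2635, 0.0117]
tcp_rot: [[-0.0, 1.0, 0.002], [1.0, 0.0, 0.0], [0.0, 0.002, -1.0]]
wrist_force: [-2.7, -0.6, 6.9]
width: 0.505
gripper_force: 20.0
```

```bash
python3 -m inch '[[0,0,0,0,0.68],[0,0,0,0,0.68],[0,0,0,0,0.68],[0,0,-0.15,0,0.68],[0,0,-0.4,0,0.68],[0,0,-0.65,0,0.68],[0,0,-0.9,0,0.6],[0,0,-0.9,0,0.6],[-0.2,0,-0.9,0,0.5],[-0.4,0,-0.9,0,0.5],[-0.6,0,-0.9,0,0.4],[-0.8,0,-0.9,0,0.4],[-0.9,0,-0.9,0,0.4],[-0.9,0,-0.9,0,0.4]]'
cat > inst.py <<'E'
from h import *
def insts(a,box,f=None,thr=0):
    "instrument handles on the mat in view a: centre, heading (deg, mod 180), length, hue"
    u0,u1,v0,v1=box
    hsv=cv2.cvtColor(a['pixels'],cv2.COLOR_RGB2HSV)
    mat=((hsv[...,1]<40)&(hsv[...,2]>thr)).astype(np.uint8)*255
    q=np.zeros_like(mat);q[v0:v1,u0:u1]=255
    m=cv2.bitwise_not(mat)&q
    out=[]
    for c in cv2.findContours(m,0,2)[0]:
        if cv2.contourArea(c)<60: continue
        (r,s,g)=cv2.minAreaRect(c); bx=cv2.boxPoints((r,s,g))
        e=sorted(bx,key=lambda p:p[1]); p1=(e[0]+e[1])/2;p2=(e[2]+e[3])/2
        P=ray(a,*p1,.007);Q=ray(a,*p2,.007);d=P-Q
        k=np.zeros_like(m);cv2.drawContours(k,[c],-1,255,-1)
        out.append((r,((P+Q)/2)[:2].round(4),np.degrees(np.arctan2(d[1],d[0])).round(1),np.linalg.norm(d).round(3),cv2.mean(hsv,k)[:2]))
    return out
E
python3 - <<'E'
from inst import *
a=snap('top','top1.png')
print(np.percentile(a['pixels'][230:300,370:480].max(2),[5,25,50,75]))
for o in insts(a,(372,480,226,304),thr=150): print(o)
cv2.imwrite('pics/top1c.png',cv2.resize(cv2.cvtColor(a['pixels'][180:320,120:500],cv2.COLOR_RGB2BGR),None,fx=2.1,fy=2.1,interpolation=2))
E
```

```text
clock: 12.9
eef_pos: [0.4986, 0.0808, 0.1892]
tcp_rot: [[0.004, 1.0, -0.001], [1.0, -0.004, -0.001], [-0.001, -0.001, -1.0]]
wrist_force: [0.7, 0.4, 0.7]
width: 0.402
gripper_force: 0.0
[ 87. 147. 149. 151.]
((425.5, 264.5), array([ 0.4963, -0.3051]), np.float64(-2.1), np.float64(0.193), (83.80615459171311, 18.170947419433002))
```

View pics/top1c.png

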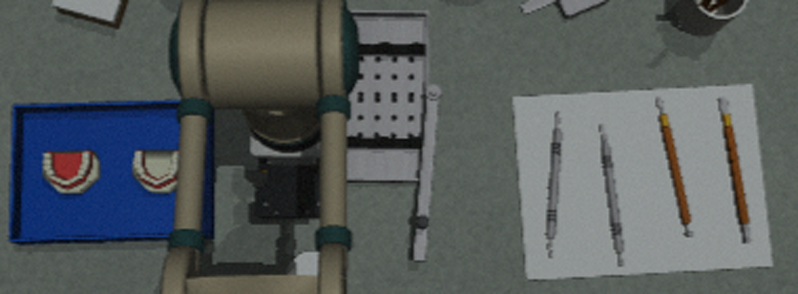

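The crop shows both casts upright in the pan at (70,170) and (157,170). The four instruments on the mat are at (554,185), (611,195), (674,170) and (734,170). None is red, so all four belong in the cassette. I'll lower the threshold and measure.

```bash
sed -i 's/(P+Q)\/2)\[:2\]/(P+Q)\/2)[:2]/' inst.py
python3 - <<'E'
from inst import *
a=snap('top')
for o in insts(a,(372,480,226,304),thr=133): print(o)
go(.43,-.3,.26,90)
E
```

```text
((410.65924072265625, 270.9784851074219), array([ 0.4796, -0.2676]), np.float64(5.9), np.float64(0.161), (94.70819672131148, 9.852459016393443))
((383.1483154296875, 267.47930908203125), array([ 0.4884, -0.1997]), np.float64(-4.6), np.float64(0.173), (94.29813664596273, 8.91614906832298))
((469.648681640625, 260.3918762207031), array([ 0.5065, -0.4153]), np.float64(6.5), np.float64(0.176), (34.36868686868687, 105.33080808080808))
((440.7646484375, 258.941162109375), array([ 0.51  , -0.3434]), np.float64(10.1), np.float64(0.17), (28.872463768115942, 112.55072463768116))
go [-1.917 -0.342 -0.354] turn 0.999 deg 89.9 m 0.396 j6 0.03
```

```bash
python3 -m inch '[[-0.2,-0.05,-0.35,-0.1,0.35],[-0.4,-0.1,-0.35,-0.2,0.35],[-0.6,-0.15,-0.35,-0.3,0.35],[-0.8,-0.2,-0.35,-0.4,0.35],[-0.95,-0.25,-0.35,-0.5,0.35],[-0.95,-0.25,-0.35,-0.6,0.35],[-0.95,-0.25,-0.35,-0.7,0.35],[-0.95,-0.25,-0.35,-0.8,0.35],[-0.95,-0.25,-0.35,-0.9,0.35],[-0.95,-0.25,-0.35,-1,0.35],[-0.95,-0.25,-0.35,-1,0.35],[-0.95,-0.25,-0.35,-1,0.35]]'
python3 - <<'E'
from inst import *
go(.45,-.25,.26,90)
a=snap('top','top2.png')
hsv=cv2.cvtColor(a['pixels'],cv2.COLOR_RGB2HSV)
g=hsv[...,2]
for u in range(258,322,9): 
    r=np.where(g[190:262,u]<32)[0]+190; print(u,r)
E
```

```text
clock: 14.2
eef_pos: [0.4495, -0.1055, 0.2597]
tcp_rot: [[-1.0, -0.002, -0.0], [-0.002, 1.0, 0.001], [0.0, 0.001, -1.0]]
wrist_force: [0.3, 1.2, 1.0]
width: 0.351
gripper_force: 0.0
go [-0.001 -0.722 -0.002] turn 0.001 deg 0.1 m 0.144 j6 -1.95
258 [200 201 202 203 204 245 246 247 248]
267 [201 202 203 204 205 235 243 244 245 246 247 248 249]
276 [201 202 203 204 205 207 216 225 226 246 247 248 249]
285 [201 202 203 204 245 246 247 248 249]
294 [201 202 203 204 205 246 247 248 249 250]
303 [201 202 203 204 205 245 246 247 248 249 250]
312 [202 203 204 205 241 242 243 244 245 246 247 248 249 250 251 252 253 254
 255 256 257 258 259 260 261]
321 [202 203 204 205 239 240 241 242 243 244 245 246 247 248 249 250 251 252
 253]
```

```bash
python3 -m inch '[[0,-0.25,-0.2,0,0.35],[0,-0.5,-0.2,0,0.35],[0,-0.75,-0.2,0,0.35],[0,-0.85,-0.2,0,0.35],[0,-0.85,-0.2,0,0.35],[0,-0.85,-0.2,0,0.35]]'
python3 - <<'E'
from inst import *
a=snap('wrist','w3.png');print(a['s']['eef_pos'])
E
```

```text
clock: 14.85
eef_pos: [0.4492, -0.2765, 0.2994]
tcp_rot: [[-1.0, 0.003, -0.001], [0.003, 1.0, 0.002], [0.001, 0.002, -1.0]]
wrist_force: [0.9, 1.5, -1.7]
width: 0.352
gripper_force: 0.0
[ 0.44916786 -0.27647192  0.29939647]
```

View pics/w3.png

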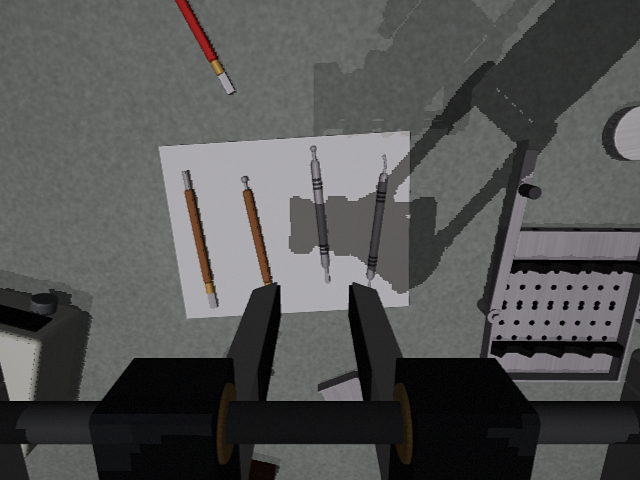

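The wrist view (right is +y, down is +x) shows all four instruments:
- Steel A from (385,157) to (369,288)
- Steel B from (313,149) to (327,282)
- Spatula from (244,179), its far end hidden behind the finger
- Wax knife from (185,171) to (213,305), with wooden handle and grey blade

The red one at (215,60) is off the mat and stays. I'll take steel A first.

Run:
```python
from h import *
a=snap('wrist')
for n,p,q in [('A',(385,157),(369,288)),('B',(313,149),(327,282)),('K',(185,171),(213,305))]:
    P=ray(a,*p,.007);Q=ray(a,*q,.007);d=Q-P;h=np.degrees(np.arctan2(d[1],d[0]))
    print(n,((P+Q)/2).round(4),h.round(1),np.linalg.norm(d).round(3))
    if n=='A':go(*((P+Q)/2)[:2],.004,h+90)
```

```text
A [ 0.4851 -0.2008  0.007 ] -4.3 0.163
go [-0.18   0.371  1.48 ] turn 0.048 deg 4.3 m 0.307 j6 -2.25
B [ 0.4765 -0.2687  0.007 ] 6.1 0.164
K [ 0.5046 -0.4157  0.007 ] 6.8 0.171
```

```bash
python3 -m inch '[[-0.18,0.38,0.2,0.048,0.35],[-0.18,0.38,0.5,0.048,0.35],[-0.18,0.38,0.75,0.048,0.35],[-0.18,0.38,1,0.048,0.35],[-0.18,0.38,1,0.048,0.35],[-0.18,0.38,1,0.048,0.35]]' 15
python3 -c "
from h import *
go(.486,-.2005,.004,85.7)"
```

```text
clock: 15.55
eef_pos: [0.4815, -0.1966, 0.096]
tcp_rot: [[-0.997, 0.074, -0.009], [0.073, 0.997, 0.006], [0.009, 0.005, -1.0]]
wrist_force: [-0.5, 1.4, -0.6]
width: 0.348
gripper_force: 0.0
go [-0.028 -0.02   0.46 ] turn 0.001 deg 0.1 m 0.092 j6 -2.02
```

```bash
python3 -m inch '[[-0.015,-0.01,0.2,0,0.35],[-0.015,-0.01,0.35,0,0.35],[-0.015,-0.01,0.46,0,0.35],[-0.015,-0.01,0.46,0,0.35],[-0.015,-0.01,0.46,0,0],[-0.015,-0.01,0.46,0,0],[-0.015,-0.01,0.46,0,0],[-0.015,-0.01,0.46,0,0],[-0.015,-0.01,0.46,0,0],[-0.015,-0.01,0.46,0,0]]' 15
```

```text
clock: 16.55
eef_pos: [0.4891, -0.2035, 0.0097]
tcp_rot: [[-0.997, 0.076, 0.003], [0.076, 0.997, -0.001], [-0.003, -0.001, -1.0]]
wrist_force: [-0.7, 0.5, 7.2]
width: 0.097
gripper_force: 15.0
```

```bash
python3 -m inch '[[0,0,-0.05,0,0],[0,0,-0.15,0,0],[0,0,-0.3,0,0],[0,0,-0.5,0,0],[0,0,-0.5,0,0]]'
python3 - <<'E'
from h import *
a=snap('wrist');b=snap('scene')
p=proj(b,a['s']['eef_pos']).astype(int);print(p,a['s']['eef_pos'])
c=b['pixels'][p[1]-70:p[1]+70,p[0]-100:p[0]+100]
c=cv2.resize(c,(400,280),interpolation=2);d=cv2.resize(a['pixels'],(400,300))
cv2.imwrite('pics/g1.png',cv2.cvtColor(np.vstack([c,d]),cv2.COLOR_RGB2BGR))
E
```

```text
clock: 17.05
eef_pos: [0.4913, -0.2051, 0.1137]
tcp_rot: [[-0.997, 0.075, 0.01], [0.075, 0.997, -0.006], [-0.01, -0.005, -1.0]]
wrist_force: [1.1, 0.3, -1.6]
width: 0.101
gripper_force: 15.0
[237 247] [ 0.49130808 -0.20510515  0.11366174]
```

View pics/g1.png

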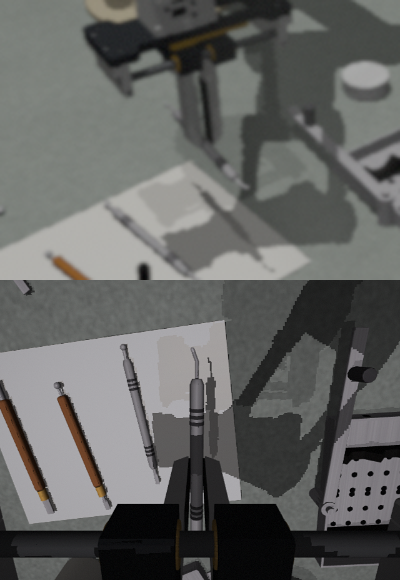

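The probe (bent points, grip rings) is held at mid-handle with its axis level. Next it goes to notch 4.

```bash
python3 -c "
from h import *
go(.594,.0945,.1137,89.1)"
python3 -m inch '[[-0.1,0.2,0,-0.01,0],[-0.17,0.4,0,-0.02,0],[-0.25,0.6,0,-0.04,0],[-0.3,0.75,0,-0.04,0],[-0.3,0.75,0,-0.04,0],[-0.3,0.75,0,-0.04,0]]'
python3 -c "
from h import *
go(.594,.0945,.045,89.1)"
```

```text
go [-0.415  1.525 -0.023] turn -0.038 deg -3.4 m 0.316 j6 -2.02
clock: 17.75
eef_pos: [0.5578, -0.0574, 0.1065]
tcp_rot: [[-1.0, 0.011, -0.004], [0.011, 1.0, 0.0], [0.004, 0.0, -1.0]]
wrist_force: [-0.6, 0.1, -0.7]
width: 0.103
gripper_force: 15.0
go [-0.174  0.761  0.307] turn 0.003 deg 0.3 m 0.168 j6 -1.79
```

```bash
python3 -m inch '[[-0.06,0.2,0,0,0],[-0.11,0.4,0,0,0],[-0.17,0.6,0,0,0],[-0.17,0.76,0,0.003,0],[-0.17,0.76,0.1,0.003,0],[-0.17,0.76,0.3,0.003,0],[-0.17,0.76,0.3,0.003,0],[-0.17,0.76,0.3,0.003,0]]'
python3 - <<'E'
from h import *
go(.594,.0945,.024,89.1)
a=snap('wrist','w4.png');s=snap('scene');p=proj(s,(.59,.06,.03)).astype(int)
c=cv2.resize(s['pixels'][p[1]-75:p[1]+60,p[0]-90:p[0]+90],(400,300),interpolation=2)
cv2.imwrite('pics/g2.png',cv2.cvtColor(np.hstack([c,cv2.resize(a['pixels'],(400,300))]),cv2.COLOR_RGB2BGR))
E
```

```text
clock: 18.55
eef_pos: [0.594, 0.0923, 0.0474]
tcp_rot: [[-1.0, 0.019, -0.003], [0.019, 1.0, -0.0], [0.003, -0.0, -1.0]]
wrist_force: [0.6, 0.1, 0.1]
width: 0.101
gripper_force: 15.0
go [-0.     0.011  0.117] turn -0.002 deg -0.2 m 0.024 j6 -1.51
```

View pics/g2.png

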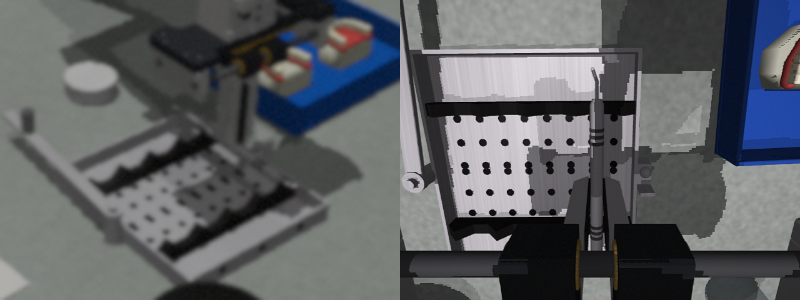

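The scene crop shows the fingers over the far-end notches. The wrist crop shows the probe parallel to the tray side at u≈597, its tip short of the end wall. Lowering.

```bash
python3 -m inch '[[0,0.01,0.05,0,0],[0,0.01,0.08,0,0],[0,0.01,0.1,0,0],[0,0.01,0.115,0,0],[0,0.01,0.12,0,0],[0,0.01,0.12,0,0]]'
```

```text
clock: 19.25
eef_pos: [0.595, 0.0956, 0.0241]
tcp_rot: [[-1.0, 0.017, 0.0], [0.017, 1.0, 0.0], [-0.0, 0.0, -1.0]]
wrist_force: [0.0, -0.2, -0.8]
width: 0.098
gripper_force: 15.0
```

```bash
python3 -m inch '[[0,0,0.006,0,0],[0,0,0.012,0,0],[0,0,0.012,0,0]]';  python3 -m inch '[[0,0,0.006,0,0],[0,0,0.012,0,0],[0,0,0.012,0,0]]'
```

```text
clock: 19.55
eef_pos: [0.5953, 0.0956, 0.0236]
tcp_rot: [[-1.0, 0.017, 0.001], [0.017, 1.0, 0.0], [-0.001, 0.0, -1.0]]
wrist_force: [-2.3, -0.8, 10.1]
width: 0.099
gripper_force: 15.0
clock: 19.85
eef_pos: [0.5958, 0.0957, 0.0229]
tcp_rot: [[-1.0, 0.017, 0.003], [0.017, 1.0, 0.0], [-0.003, 0.0, -1.0]]
wrist_force: [-4.1, -0.4, 18.9]
width: 0.101
gripper_force: 15.0
```

```bash
python3 -m inch '[[0,0,-0.012,0,0],[0,0,-0.012,0,0.25],[0,0,-0.012,0,0.25],[0,0,-0.012,0,0.25],[0,0,-0.1,0,0.25],[0,0,-0.3,0,0.25],[0,0,-0.5,0,0.25],[0,-0.25,-0.5,0,0.35],[0.1,-0.5,-0.5,0,0.35],[0.2,-0.75,-0.5,0,0.35],[0.3,-1,-0.5,0,0.35],[0.3,-1,-0.5,0,0.35],[0.3,-1,-0.5,0,0.35]]'
python3 - <<'E'
from inst import *
a=snap('top')
for o in insts(a,(372,480,226,304),thr=133): print(o[:4])
go(.478,-.2687,.12,96)
w=snap('wrist','w5.png')
E
```

```text
clock: 21.15
eef_pos: [0.531, -0.1047, 0.119]
tcp_rot: [[-1.0, 0.021, -0.0], [0.021, 1.0, 0.001], [0.0, 0.001, -1.0]]
wrist_force: [0.4, 0.1, 0.5]
width: 0.353
gripper_force: 0.0
((411.00006103515625, 273.5), array([ 0.4732, -0.2682]), np.float64(5.8), np.float64(0.149))
((440.7881774902344, 259.0470886230469), array([ 0.5097, -0.3435]), np.float64(10.1), np.float64(0.169))
((384.0, 264.5), array([ 0.4961, -0.202 ]), np.float64(-1.3), np.float64(0.193))
go [ 0.252 -0.832 -0.006] turn -0.079 deg -7.1 m 0.174 j6 -1.87
```

```bash
python3 -m inch '[[0.08,-0.25,0,-0.04,0.35],[0.16,-0.5,0,-0.08,0.35],[0.25,-0.75,0,-0.08,0.35],[0.25,-0.83,0,-0.08,0.35],[0.25,-0.83,0,-0.08,0.35],[0.25,-0.83,0,-0.08,0.35]]'
python3 - <<'E'
from inst import *
a=snap('top')
hsv=cv2.cvtColor(a['pixels'],cv2.COLOR_RGB2HSV)
m=cv2.inRange(hsv,(5,120,60),(22,255,255));m[:,:340]=0
for c in cv2.findContours(m,0,2)[0]:
    if cv2.contourArea(c)>60:
        r=cv2.minAreaRect(c);print(r,ray(a,*r[0],.007))
w=snap('wrist','w6.png');go(.478,-.2687,.004,96)
E
```

```text
clock: 21.85
eef_pos: [0.4796, -0.267, 0.1189]
tcp_rot: [[-0.994, -0.109, 0.0], [-0.109, 0.994, 0.002], [-0.0, 0.002, -1.0]]
wrist_force: [0.8, 1.3, 0.7]
width: 0.351
gripper_force: 0.0
go [ 0.008 -0.012  0.575] turn 0.004 deg 0.3 m 0.115 j6 -2.32
```

View pics/w6.png

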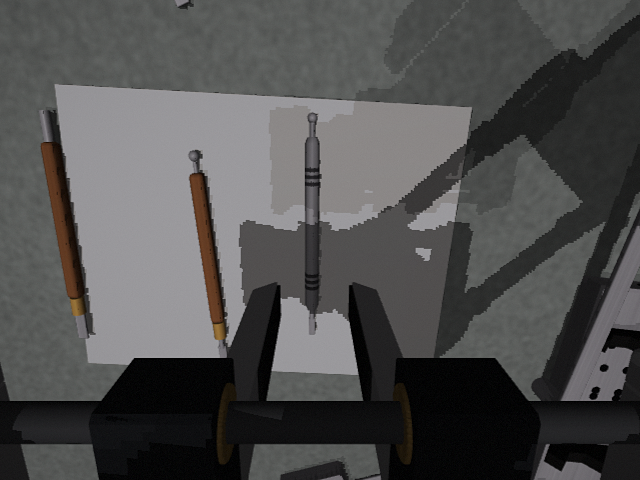

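The wrist view shows the carver lined up between the fingers, from (313,115) to (312,333). The wax knife has been knocked to the mat's edge, now (44,110) to (83,337). The spatula runs from (195,155) to (222,352).

Run:
```python
from h import *
a=snap('wrist')
for n,p,q in [('B',(313,115),(312,333)),('S',(195,152),(222,355)),('K',(44,110),(83,337))]:
    P=ray(a,*p,.007);Q=ray(a,*q,.007);d=Q-P;h=np.degrees(np.arctan2(d[1],d[0]))
    print(n,((P+Q)/2).round(4),h.round(1),np.linalg.norm(d).round(3))
    if n=='B':go(*((P+Q)/2)[:2],.004,h+90)
```

```text
B [ 0.4757 -0.2686  0.007 ] 6.0 0.168
go [ 0.019 -0.009  0.576] turn 0.003 deg 0.3 m 0.115 j6 -2.32
S [ 0.5068 -0.3442  0.007 ] 9.4 0.163
K [ 0.4963 -0.4523  0.007 ] 5.9 0.174
```

```bash
python3 -m inch '[[0.01,-0.01,0.2,0.003,0.35],[0.01,-0.01,0.4,0.003,0.35],[0.01,-0.01,0.57,0.003,0.35],[0.01,-0.01,0.57,0.003,0.35],[0.01,-0.01,0.57,0.003,0],[0.01,-0.01,0.57,0.003,0],[0.01,-0.01,0.57,0.003,0],[0.01,-0.01,0.57,0.003,0],[0.01,-0.01,0.57,0.003,0],[0.01,-0.01,0.57,0.003,0]]' 15
python3 -m inch '[[0,0,-0.1,0,0],[0,0,-0.3,0,0],[0,0,-0.5,0,0],[0,0,-0.5,0,0],[0,0.25,-0.5,0.03,0],[0,0.5,-0.5,0.07,0],[-0.1,0.75,-0.5,0.07,0],[-0.2,1,-0.5,0.07,0],[-0.2,1,-0.5,0.07,0],[-0.2,1,-0.5,0.07,0]]'
python3 -c "
from h import *
go(.594,.0565,.045,89.1)"
```

```text
clock: 23.0
eef_pos: [0.4772, -0.2705, 0.0057]
tcp_rot: [[-0.995, -0.103, 0.001], [-0.103, 0.995, 0.0], [-0.001, 0.0, -1.0]]
wrist_force: [1.3, 1.9, 3.1]
width: 0.103
gripper_force: 15.0
clock: 24.0
eef_pos: [0.4956, -0.0664, 0.1045]
tcp_rot: [[-1.0, 0.003, -0.001], [0.003, 1.0, -0.0], [0.001, -0.0, -1.0]]
wrist_force: [-0.4, -1.0, 0.1]
width: 0.102
gripper_force: 15.0
go [-0.49   0.616  0.297] turn 0.008 deg 0.7 m 0.168 j6 -1.84
```

```bash
python3 -m inch '[[-0.15,0.2,0,0,0],[-0.3,0.4,0,0,0],[-0.48,0.6,0,0.008,0],[-0.48,0.615,0,0.008,0],[-0.48,0.615,0.15,0.008,0],[-0.48,0.615,0.3,0.008,0],[-0.48,0.615,0.3,0.008,0],[-0.48,0.615,0.3,0.008,0]]'
python3 -m inch '[[0,0,0.05,0,0],[0,0,0.09,0,0],[0,0,0.11,0,0],[0,0,0.12,0,0],[0,0,0.12,0,0]]'
python3 -c "
from h import *
go(.592,.0565,.0195,89.1)"
```

```text
clock: 24.8
eef_pos: [0.5923, 0.053, 0.0449]
tcp_rot: [[-1.0, 0.021, -0.002], [0.021, 1.0, -0.0], [0.002, -0.001, -1.0]]
wrist_force: [0.3, 0.1, -0.2]
width: 0.101
gripper_force: 15.0
clock: 25.3
eef_pos: [0.5927, 0.0548, 0.0212]
tcp_rot: [[-1.0, 0.019, -0.0], [0.019, 1.0, 0.0], [0.0, 0.0, -1.0]]
wrist_force: [-0.3, -0.1, 0.3]
width: 0.104
gripper_force: 15.0
go [0.004 0.008 0.008] turn -0.002 deg -0.2 m 0.002 j6 -1.58
```

```bash
python3 -m inch '[[0,0.006,0.006,0,0],[0,0.006,0.01,0,0],[0,0.006,0.01,0,0]]'
python3 -m inch '[[0,0,0,0,0.22],[0,0,0,0,0.22],[0,0,0,0,0.22],[0,0,-0.1,0,0.22],[0,0,-0.3,0,0.22],[0,0,-0.5,0,0.22],[0,-0.25,-0.5,0,0.35],[0.1,-0.5,-0.5,0,0.35],[0.2,-0.75,-0.5,0,0.35],[0.2,-1,-0.5,0,0.35],[0.2,-1,-0.5,0,0.35]]'
python3 - <<'E'
from inst import *
a=snap('top')
hsv=cv2.cvtColor(a['pixels'],cv2.COLOR_RGB2HSV)
m=cv2.inRange(hsv,(5,100,50),(24,255,255));m[:,:380]=0;m[:215]=0;m[305:]=0
for c in cv2.findContours(m,0,2)[0]:
    if cv2.contourArea(c)>40:
        r=cv2.minAreaRect(c);print(r,ray(a,*r[0],.007))
go(.507,-.3442,.12,99.5)
E
```

```text
clock: 25.6
eef_pos: [0.5931, 0.0562, 0.0197]
tcp_rot: [[-1.0, 0.019, 0.001], [0.019, 1.0, 0.0], [-0.001, 0.0, -1.0]]
wrist_force: [-0.1, 0.8, 1.6]
width: 0.106
gripper_force: 15.0
clock: 26.7
eef_pos: [0.5485, -0.1484, 0.1194]
tcp_rot: [[-1.0, 0.024, 0.001], [0.024, 1.0, -0.003], [-0.001, -0.003, -1.0]]
wrist_force: [0.1, 0.7, 0.1]
width: 0.353
gripper_force: 0.0
((484.8508605957031, 263.8487548828125), (52.94758224487305, 4.222679138183594), 79.91940307617188) [ 0.49693705 -0.45279761  0.007     ]
((440.9705810546875, 259.61761474609375), (52.605628967285156, 3.7962827682495117), 77.47119140625) [ 0.50738982 -0.34403142  0.007     ]
go [ 0.186 -0.991 -0.002] turn -0.12 deg -10.8 m 0.202 j6 -1.93
```

```bash
python3 -m inch '[[0.1,-0.25,0,-0.06,0.35],[0.19,-0.5,0,-0.12,0.35],[0.19,-0.75,0,-0.12,0.35],[0.19,-0.99,0,-0.12,0.35],[0.19,-0.99,0,-0.12,0.35],[0.19,-0.99,0,-0.12,0.35]]'
python3 -c "
from h import *
go(.506,-.344,.005,99.5)"
```

```text
clock: 27.35
eef_pos: [0.5076, -0.3403, 0.1187]
tcp_rot: [[-0.986, -0.167, -0.0], [-0.167, 0.986, 0.002], [-0.0, 0.002, -1.0]]
wrist_force: [-0.2, -0.9, 0.2]
width: 0.353
gripper_force: 0.0
go [ 0.011 -0.018  0.568] turn 0.001 deg 0.1 m 0.114 j6 -2.44
```

```bash
python3 -m inch '[[0.005,-0.01,0.2,0,0.35],[0.005,-0.01,0.4,0,0.35],[0.005,-0.01,0.565,0,0.35],[0.005,-0.01,0.565,0,0.35],[0.005,-0.01,0.565,0,0],[0.005,-0.01,0.565,0,0],[0.005,-0.01,0.565,0,0],[0.005,-0.01,0.565,0,0],[0.005,-0.01,0.565,0,0],[0.005,-0.01,0.565,0,0]]' 15
python3 -m inch '[[0,0,-0.1,0,0],[0,0,-0.3,0,0],[0,0,-0.5,0,0],[0,0,-0.5,0,0],[0,0.25,-0.5,0.03,0],[0,0.5,-0.5,0.08,0],[-0.1,0.75,-0.5,0.11,0],[-0.1,1,-0.5,0.11,0],[-0.1,1,-0.5,0.11,0],[-0.1,1,-0.5,0.11,0]]'
python3 -c "
from h import *
go(.592,.0185,.045,89.1)"
```

```text
clock: 28.35
eef_pos: [0.5071, -0.3423, 0.007]
tcp_rot: [[-0.986, -0.168, 0.001], [-0.168, 0.986, 0.0], [-0.001, 0.0, -1.0]]
wrist_force: [1.5, 2.2, 5.6]
width: 0.106
gripper_force: 15.0
clock: 29.35
eef_pos: [0.4918, -0.1411, 0.1056]
tcp_rot: [[-1.0, 0.001, -0.001], [0.001, 1.0, -0.0], [0.001, -0.0, -1.0]]
wrist_force: [0.5, 0.4, -0.9]
width: 0.103
gripper_force: 15.0
go [-0.501  0.798  0.302] turn 0.01 deg 0.9 m 0.198 j6 -1.98
```

```bash
python3 -m inch '[[-0.12,0.2,0,0,0],[-0.24,0.4,0,0,0],[-0.36,0.6,0,0.01,0],[-0.5,0.8,0,0.01,0],[-0.5,0.8,0,0.01,0],[-0.5,0.8,0.15,0.01,0],[-0.5,0.8,0.3,0.01,0],[-0.5,0.8,0.3,0.01,0],[-0.5,0.8,0.3,0.01,0]]'
python3 -m inch '[[0,0.007,0.05,0,0],[0,0.007,0.09,0,0],[0,0.007,0.11,0,0],[0,0.007,0.115,0,0],[0,0.007,0.12,0,0],[0,0.007,0.12,0,0]]'
```

```text
clock: 30.25
eef_pos: [0.593, 0.0159, 0.0458]
tcp_rot: [[-1.0, 0.021, -0.001], [0.021, 1.0, -0.0], [0.001, -0.0, -1.0]]
wrist_force: [-0.2, 0.8, -0.4]
width: 0.1
gripper_force: 15.0
clock: 30.85
eef_pos: [0.5933, 0.019, 0.0224]
tcp_rot: [[-1.0, 0.019, 0.0], [0.019, 1.0, 0.0], [-0.0, 0.0, -1.0]]
wrist_force: [0.8, 0.2, -0.6]
width: 0.102
gripper_force: 15.0
```

```bash
python3 -m inch '[[0,0,0.005,0,0],[0,0,0.009,0,0],[0,0,0.009,0,0]]'
python3 -m inch '[[0,0,0,0,0.22],[0,0,0,0,0.22],[0,0,0,0,0.22],[0,0,-0.1,0,0.22],[0,0,-0.3,0,0.22],[0,0,-0.5,0,0.22],[0,-0.25,-0.5,0,0.35],[0.1,-0.5,-0.5,0,0.35],[0.2,-0.75,-0.5,0,0.35],[0.25,-1,-0.5,0,0.35],[0.25,-1,-0.5,0,0.35]]'
python3 - <<'E'
from inst import *
a=snap('top')
hsv=cv2.cvtColor(a['pixels'],cv2.COLOR_RGB2HSV)
m=cv2.inRange(hsv,(5,100,50),(24,255,255));m[:,:380]=0;m[:215]=0;m[305:]=0
for c in cv2.findContours(m,0,2)[0]:
    if cv2.contourArea(c)>40:
        r=cv2.minAreaRect(c);print(r,ray(a,*r[0],.007))
go(.496,-.4523,.12,96)
E
```

```text
clock: 31.15
eef_pos: [0.5934, 0.019, 0.021]
tcp_rot: [[-1.0, 0.019, 0.001], [0.019, 1.0, 0.0], [-0.001, 0.0, -1.0]]
wrist_force: [-0.8, 0.3, 3.2]
width: 0.104
gripper_force: 15.0
clock: 32.25
eef_pos: [0.5381, -0.1849, 0.1205]
tcp_rot: [[-1.0, 0.024, -0.0], [0.024, 1.0, -0.002], [0.0, -0.002, -1.0]]
wrist_force: [0.3, 0.9, -0.7]
width: 0.349
gripper_force: 0.0
((484.76470947265625, 263.86407470703125), (52.94758224487305, 4.047645568847656), 79.91940307617188) [ 0.49689823 -0.45258097  0.007     ]
go [ 0.181 -1.347  0.004] turn -0.082 deg -7.3 m 0.272 j6 -2.0
```

```bash
python3 -m inch '[[0.05,-0.25,0,-0.02,0.35],[0.1,-0.5,0,-0.04,0.35],[0.15,-0.75,0,-0.06,0.35],[0.18,-1,0,-0.08,0.35],[0.18,-1,0,-0.08,0.35]]'
python3 -c "
from h import *
go(.496,-.4523,.12,96)"
```

```text
clock: 32.8
eef_pos: [0.4997, -0.3842, 0.12]
tcp_rot: [[-0.995, -0.103, 0.001], [-0.103, 0.995, -0.003], [-0.001, -0.003, -1.0]]
wrist_force: [-0.2, 0.7, -1.0]
width: 0.349
gripper_force: 0.0
go [ 0.054 -0.337  0.001] turn -0.001 deg -0.1 m 0.068 j6 -2.44
```

```bash
python3 -m inch '[[0.03,-0.2,0,0,0.35],[0.045,-0.335,0,0,0.35],[0.045,-0.335,0,0,0.35],[0.045,-0.335,0,0,0.35]]'
python3 - <<'E'
from h import *
a=snap('wrist','w7.png');go(.496,-.4523,.005,96)
E
```

```text
clock: 33.2
eef_pos: [0.4984, -0.445, 0.1198]
tcp_rot: [[-0.994, -0.107, -0.0], [-0.107, 0.994, 0.003], [0.0, 0.003, -1.0]]
wrist_force: [-0.1, 1.4, -0.2]
width: 0.352
gripper_force: 0.0
go [ 0.016 -0.039  0.575] turn 0.002 deg 0.2 m 0.115 j6 -2.51
```

View pics/w7.png

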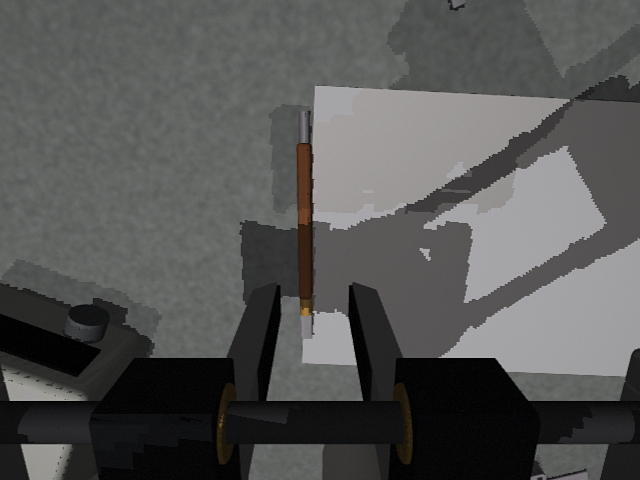

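The wax knife (wooden handle, brass ferrule, grey blade, not red) lies at (305,225) along the mat edge between the fingers. Nothing else is in the way.

```bash
python3 -m inch '[[0.01,-0.03,0.2,0,0.4],[0.01,-0.03,0.4,0,0.4],[0.01,-0.03,0.575,0,0.4],[0.01,-0.03,0.575,0,0.4],[0.01,-0.03,0.575,0,0],[0.01,-0.03,0.575,0,0],[0.01,-0.03,0.575,0,0],[0.01,-0.03,0.575,0,0],[0.01,-0.03,0.575,0,0],[0.01,-0.03,0.575,0,0]]' 15
python3 -m inch '[[0,0,-0.1,0,0],[0,0,-0.3,0,0],[0,0,-0.5,0,0],[0,0,-0.5,0,0],[0,0.25,-0.5,0.03,0],[0,0.5,-0.5,0.07,0],[-0.1,0.75,-0.5,0.07,0],[-0.1,1,-0.5,0.07,0],[-0.1,1,-0.5,0.07,0],[-0.1,1,-0.5,0.07,0]]'
python3 -c "
from h import *
go(.592,-.0195,.11,89.1)"
```

```text
clock: 34.25
eef_pos: [0.4966, -0.453, 0.0059]
tcp_rot: [[-0.994, -0.106, 0.001], [-0.106, 0.994, 0.0], [-0.001, -0.0, -1.0]]
wrist_force: [-0.3, 0.9, 1.7]
width: 0.11
gripper_force: 14.6
clock: 35.25
eef_pos: [0.4946, -0.2509, 0.1051]
tcp_rot: [[-1.0, 0.001, -0.001], [0.001, 1.0, -0.0], [0.001, -0.0, -1.0]]
wrist_force: [0.6, 0.4, 0.2]
width: 0.108
gripper_force: 14.4
go [-0.486  1.157 -0.025] turn 0.009 deg 0.9 m 0.251 j6 -2.16
```

```bash
python3 -m inch '[[-0.1,0.25,0,0,0],[-0.2,0.5,0,0,0],[-0.3,0.75,0,0.01,0],[-0.4,0.95,0,0.01,0],[-0.48,0.95,0,0.01,0],[-0.48,0.95,0,0.01,0]]'
python3 - <<'E'
from h import *
go(.592,-.0195,.045,89.1)
a=snap('wrist');cv2.imwrite('pics/w8.png',cv2.cvtColor(a['pixels'],cv2.COLOR_RGB2BGR))
E
```

```text
clock: 35.85
eef_pos: [0.5949, -0.0626, 0.105]
tcp_rot: [[-1.0, 0.017, 0.003], [0.017, 1.0, -0.001], [-0.003, -0.001, -1.0]]
wrist_force: [-0.8, 0.1, -0.8]
width: 0.108
gripper_force: 14.4
go [0.019 0.216 0.3  ] turn -0.001 deg -0.1 m 0.074 j6 -1.77
```

View pics/w8.png

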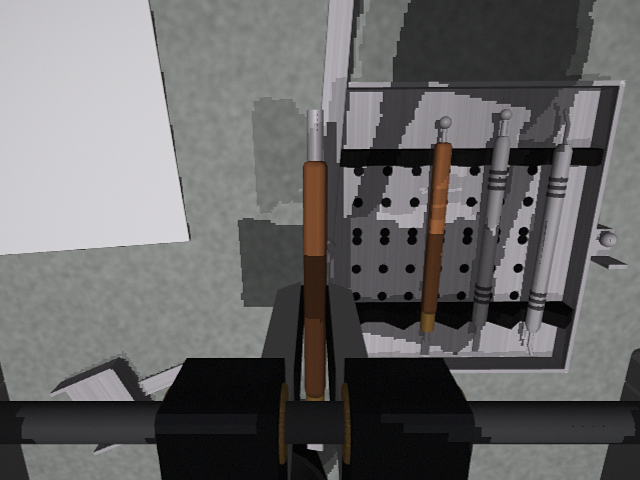

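The view shows the spatula, carver and probe in neighbouring notches at u≈436, 492 and 553, and the knife held level. The first notch at u≈385 is free.

```bash
python3 -m inch '[[0.01,0.1,0,0,0],[0.01,0.21,0,0,0],[0.01,0.21,0,0,0],[0.01,0.21,0.15,0,0],[0.01,0.21,0.3,0,0],[0.01,0.21,0.35,0,0],[0.01,0.21,0.38,0,0],[0.01,0.21,0.4,0,0],[0.01,0.21,0.4,0,0]]'
```

```text
clock: 36.8
eef_pos: [0.5909, -0.021, 0.0259]
tcp_rot: [[-1.0, 0.019, 0.001], [0.019, 1.0, -0.0], [-0.001, -0.0, -1.0]]
wrist_force: [-0.1, -0.5, -0.2]
width: 0.107
gripper_force: 14.4
```

```bash
python3 -m inch '[[0,0.005,0.01,0,0],[0,0.005,0.02,0,0],[0,0.005,0.02,0,0]]'
python3 -m inch '[[0,0,0.005,0,0],[0,0,0.01,0,0],[0,0,0.01,0,0]]'
```

```text
clock: 37.1
eef_pos: [0.5906, -0.0193, 0.0217]
tcp_rot: [[-1.0, 0.019, 0.001], [0.019, 1.0, -0.0], [-0.001, -0.0, -1.0]]
wrist_force: [0.6, -0.4, -0.7]
width: 0.109
gripper_force: 14.4
clock: 37.4
eef_pos: [0.5908, -0.0189, 0.0205]
tcp_rot: [[-1.0, 0.019, 0.001], [0.019, 1.0, 0.001], [-0.001, 0.001, -1.0]]
wrist_force: [-1.1, 1.7, 5.2]
width: 0.109
gripper_force: 14.6
```

```bash
python3 -m inch '[[0,0,0,0,0.22],[0,0,0,0,0.22],[0,0,0,0,0.22],[0,0,-0.1,0,0.22],[0,0,-0.3,0,0.22],[0,0,-0.5,0,0.22],[0.25,0,-0.75,0,0.35],[0.5,0,-0.9,0,0.35],[0.75,0,-0.9,0,0.35],[0.75,0,-0.9,0,0.35],[0.75,0,-0.9,0,0.35]]'
python3 - <<'E'
from h import *
a=snap('wrist','w9.png');t=snap('top','top9.png');print(a['s']['eef_pos'])
for p in [(.433,-.05,.06),(.5925,-.0585,.035)]:print(proj(a,p),proj(t,p))
E
```

```text
clock: 38.5
eef_pos: [0.4374, -0.0162, 0.2005]
tcp_rot: [[-1.0, 0.019, 0.001], [0.019, 1.0, -0.0], [-0.001, -0.0, -1.0]]
wrist_force: [1.1, 0.3, -0.3]
width: 0.348
gripper_force: 0.0
[ 0.4374121  -0.01621773  0.20054623]
[273.5756098  223.46664792] [323.5116879  286.99129059]
[275.09315895 374.66640882] [326.41287739 223.5051719 ]
```

View pics/w9.png

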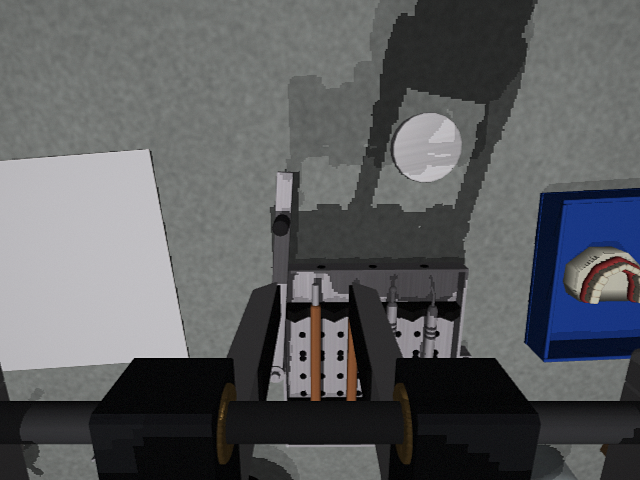

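The knob top is at (281,226) and the hinge near (277,374). The four instruments lie in the notches.

Run:
```python
from h import *
a=snap('wrist')
g=a['pixels'].max(2)[205:250,262:300];m=(g<45).astype(np.uint8)
print([ (c[0].mean(0)) for c in []])
for v in range(0,45,3):print(''.join('#' if x else '.' for x in m[v]))
K=ray(a,281.5,222,.060);print(K);H=np.array([.5925,-.0585])
H2=ray(a,277,374,.037);print(H2)
d=K[:2]-H;print(np.linalg.norm(d),'theta',np.arctan2(-d[0],d[1]))
go(K[0],K[1],.11,90-6*0)
```

```text
[]
..............................##...#..
..............................##...#..
................##########...###..##..
.............#################...###..
............###################.###...
...........#######################....
..........##################.###..###.
...........###############......#####.
.............############...##..###...
............................#.#####...
............................#######...
............................#..#.##...
............................#....##...
..............................#..##...
................................###...
[ 0.43557463 -0.0438642   0.06      ]
[ 0.59398803 -0.05672766  0.037     ]
0.15760640309028312 theta 1.4777993894557886
go [ 0.028 -0.136  0.447] turn -0.012 deg -1.1 m 0.094 j6 -1.75
```

```bash
python3 -c "
from h import *
go(.4365,-.0438,.1,84.7)"
python3 -m inch '[[0.02,-0.14,0.25,0.04,0.35],[0.02,-0.14,0.45,0.047,0.35],[0.02,-0.14,0.45,0.047,0.35],[0.02,-0.14,0.45,0.047,0.35]]' 10
python3 -c "
from h import *
go(.4365,-.0438,.041,84.7)"
```

```text
go [ 0.023 -0.136  0.497] turn 0.047 deg 4.2 m 0.103 j6 -1.75
clock: 39.05
eef_pos: [0.4366, -0.0445, 0.109]
tcp_rot: [[-0.996, 0.093, -0.002], [0.093, 0.996, 0.001], [0.002, 0.001, -1.0]]
wrist_force: [1.0, 0.2, 0.6]
width: 0.353
gripper_force: 0.0
go [0.    0.003 0.34 ] turn -0.0 deg -0.0 m 0.068 j6 -1.74
```

```bash
python3 -m inch '[[0,0,0.15,0,0.35],[0,0,0.25,0,0.35],[0,0,0.33,0,0.35],[0,0,0.33,0,0.35],[0,0,0.33,0,0],[0,0,0.33,0,0],[0,0,0.33,0,0],[0,0,0.33,0,0],[0,0,0.33,0,0]]' 8
python3 - <<'E'
from h import *
s=ctrl.observe();R=np.array(s['tcp_rot']);p=np.array(s['eef_pos']);H=np.array([.5925,-.058])
d=p[:2]-H;th0=np.arctan2(-d[0],d[1]);r=np.linalg.norm(d);print(th0,r)
for th in np.linspace(th0,-.02,19)[1:]:
    q=H+.155*np.array([-np.sin(th),np.cos(th)])-H-.155*np.array([-np.sin(th0),np.cos(th0)])
    print(np.round(np.r_[(R.T@np.r_[q,0])[:2]/.2,(th0-th)/(np.pi/2)],3).tolist())
E
```

```text
clock: 39.95
eef_pos: [0.4374, -0.0448, 0.0446]
tcp_rot: [[-0.996, 0.093, 0.003], [0.093, 0.996, -0.001], [-0.003, -0.0, -1.0]]
wrist_force: [-0.1, 0.8, 6.7]
width: 0.144
gripper_force: 8.0
1.4857047477798055 0.15569010551779644
[-0.002, 0.065, 0.053]
[-0.01, 0.129, 0.107]
[-0.023, 0.193, 0.16]
[-0.041, 0.255, 0.213]
[-0.064, 0.315, 0.266]
[-0.093, 0.374, 0.32]
[-0.126, 0.429, 0.373]
[-0.163, 0.482, 0.426]
[-0.205, 0.532, 0.479]
[-0.251, 0.577, 0.533]
[-0.301, 0.619, 0.586]
[-0.354, 0.657, 0.639]
[-0.409, 0.689, 0.692]
[-0.468, 0.718, 0.746]
[-0.528, 0.741, 0.799]
[-0.591, 0.759, 0.852]
[-0.654, 0.772, 0.905]
[-0.718, 0.779, 0.959]
```

The knob is gripped (13.5 mm), so I swing it along the arc.

```bash
python3 -m inch '[[0,0.065,0,0.05,0],[-0.01,0.13,0,0.11,0],[-0.02,0.19,0,0.16,0],[-0.04,0.255,0,0.21,0],[-0.065,0.315,0,0.27,0],[-0.095,0.375,0,0.32,0],[-0.125,0.43,0,0.37,0],[-0.165,0.48,0,0.43,0],[-0.205,0.53,0,0.48,0],[-0.25,0.575,0,0.53,0],[-0.3,0.62,0,0.59,0],[-0.355,0.655,0,0.64,0],[-0.41,0.69,0,0.69,0],[-0.47,0.72,0,0.75,0],[-0.53,0.74,0,0.8,0],[-0.53,0.74,0,0.8,0]]' 12
python3 - <<'E'
from h import *
s=ctrl.observe();R=np.array(s['tcp_rot']);p=np.array(s['eef_pos']);H=np.array([.5925,-.058])
d=p[:2]-H;th0=np.arctan2(-d[0],d[1]);print(th0,np.linalg.norm(d))
for th in (.1,.04,0,-.02,-.035):
    q=H+.155*np.array([-np.sin(th),np.cos(th)])-p[:2]
    print(th,np.round(np.r_[(R.T@np.r_[q,0])[:2]/.2,(th0-th)/(np.pi/2)],3).tolist())
E
```

```text
clock: 41.55
eef_pos: [0.558, 0.0932, 0.0446]
tcp_rot: [[-0.219, 0.976, 0.004], [0.976, 0.219, 0.0], [-0.001, 0.004, -1.0]]
wrist_force: [-0.3, -0.6, 8.3]
width: 0.14
gripper_force: 12.0
0.22454211629688806 0.1551219934137664
0.1 [-0.006, 0.096, 0.079]
0.04 [-0.013, 0.142, 0.117]
0 [-0.019, 0.173, 0.143]
-0.02 [-0.023, 0.188, 0.156]
-0.035 [-0.026, 0.199, 0.165]
```

```bash
python3 -m inch '[[0,0.05,0,0.04,0],[-0.006,0.1,0,0.08,0],[-0.013,0.14,0,0.12,0],[-0.019,0.17,0,0.14,0],[-0.023,0.19,0,0.155,0],[-0.026,0.2,0,0.165,0],[-0.026,0.215,0,0.165,0],[-0.026,0.215,0,0.165,0]]' 25
python3 - <<'E'
from h import *
p=np.array(ctrl.observe()['eef_pos']);H=np.array([.5925,-.058])
d=p[:2]-H;print(np.arctan2(-d[0],d[1]),np.linalg.norm(d))
E
```

```text
clock: 42.35
eef_pos: [0.5936, 0.0969, 0.0445]
tcp_rot: [[0.036, 0.999, -0.009], [0.999, -0.036, -0.001], [-0.001, -0.009, -1.0]]
wrist_force: [-8.8, -1.2, 12.9]
width: 0.14
gripper_force: 25.0
-0.006825208456110597 0.15495125125234585
```

```bash
python3 -m inch '[[0,0.02,0,0,0],[0,0.03,0,0,0],[0,0.03,0,0,0],[0,0.03,0,0,0]]'
```

```text
clock: 42.75
eef_pos: [0.5938, 0.0969, 0.0441]
tcp_rot: [[0.036, 0.999, -0.019], [0.999, -0.036, -0.001], [-0.002, -0.019, -1.0]]
wrist_force: [-16.4, -0.9, 18.3]
width: 0.139
gripper_force: 25.1
```

A hard stop: the force doubled with no travel, so the bar is home. Relax, release, rise and check.

```bash
python3 -m inch '[[0,-0.03,0,0,0],[0,-0.06,0,0,0],[0,-0.06,0,0,0],[0,-0.06,0,0,0.35],[0,-0.06,0,0,0.35],[0,-0.06,0,0,0.35],[0,-0.06,-0.15,0,0.35],[0,-0.06,-0.4,0,0.35],[0,-0.06,-0.65,0,0.35],[0.25,-0.06,-0.9,0,0.35],[0.5,-0.06,-1,0,0.35],[0.5,-0.06,-1,0,0.35],[0.5,-0.06,-1,0,0.35]]'
python3 - <<'E'
from h import *
a=snap('wrist');b=snap('scene');p=proj(b,(.59,.05,.03)).astype(int)
c=cv2.resize(b['pixels'][p[1]-75:p[1]+75,p[0]-100:p[0]+100],(400,300),interpolation=2)
d=a['pixels'];q=proj(a,(.5925,.0375,.03)).astype(int);print(q)
e=cv2.resize(d,(400,300))
x=cv2.resize(d[max(0,q[1]-120):q[1]+120,max(0,q[0]-160):q[0]+160],(400,300))
cv2.imwrite('pics/end.png',cv2.cvtColor(np.vstack([np.hstack([c,e]),np.hstack([x,cv2.resize(snap('top')['pixels'][180:310,110:500],(400,300))])]),cv2.COLOR_RGB2BGR))
E
```

```text
clock: 44.05
eef_pos: [0.5968, 0.2007, 0.2451]
tcp_rot: [[0.034, 0.999, 0.003], [0.999, -0.034, 0.002], [0.002, 0.003, -1.0]]
wrist_force: [-0.6, -0.2, -0.3]
width: 0.351
gripper_force: 0.0
[314 353]
```

View pics/end.png

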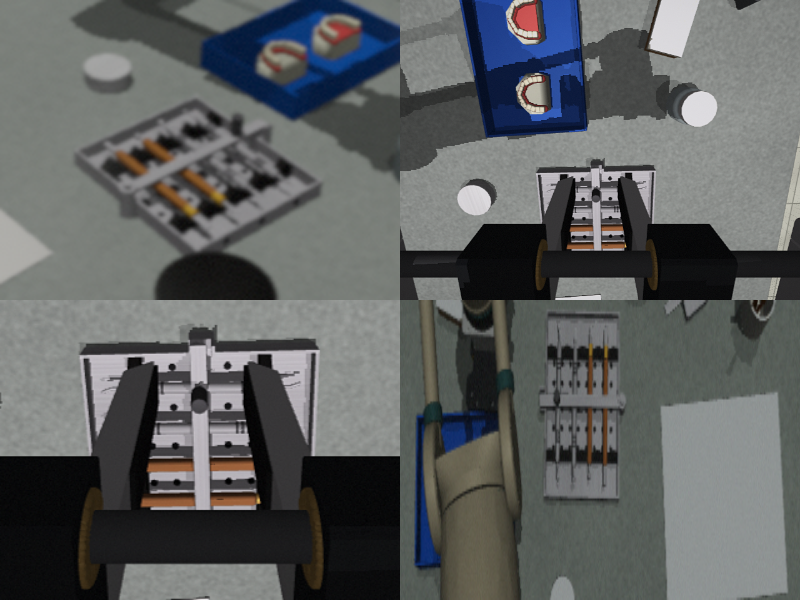

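The casts stand upright in the pan, the mat is empty, and all four instruments lie under the shut bar with its end in the catch. Handing in.

```bash
python3 -c "
from rig import ctrl
print(ctrl.hand_in())"
```

```text
the job is handed in; nothing more can be done
None
```

I handed the job in at about 44 s: both casts stand teeth up in the pan, all four instruments lie in the cassette notches under the keeper bar, which is hard against its stop, and the hand-in gave no verdict.

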